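# Put chocolate boxes away in the plinth's push-latch stock drawer

## Robot

A 6-joint arm with a two-finger parallel gripper is mounted at the origin on a cart in front of the work surface, level with it; the furniture and walls round the work are solid. World frame = base frame: x ahead of the robot, y to its left, z up, the work surface at z = 0. Lengths are in m, angles in degrees, forces in N, time in s.
With the tool pointing down it reaches from about 0.3 to 0.75 m from the base axis. Payload 8.5 kg.
Tool frame: the origin (TCP) lies at the very end of the fingers, on their centre line; the grasp point (between the pads) lies 19 mm behind it; x points along the fingers, y is the direction in which the jaws open and shut, and the axes are right-handed (so a half turn about x gives the same grasp; the last joint's range is limited). The gripper opens to 85 mm and grips with 20 to 120 N. Pads are 22 mm wide; open, the fingers measure 114 mm over their backs; the gripper's body (76 mm by 85 mm) begins 54 mm behind the grasp point. The pads swing forward as they close: fully open they stand 13 mm farther back than shut.
Start: joints at [-75.82, 21.807, 74.336, -0, 83.858, -12.336], TCP at [0.246, -0.492, 0.231] pointing down, gripper open.
Joint ranges: [-178.18, 178.18], [-50.72, 133.34], [12.68, 142.11], [-81.47, 261.47], [9.98, 163.14], [-165.26, 165.26]. Speed limits (degrees/s): [136.94, 136.94, 180, 180, 180, 180].

## Interface

Orientations are given as a 3x3 rotation matrix whose columns are the frame's x, y, z axes.
In Python, from rig import env, eyes, close_job gives the robot as it stands.
- The arm moves only by the shell command python3 -m pendant 'ROWS' [OPENING] [FORCE]. ROWS is a JSON object of lists of equal length, an entry for each row: "travel": the shift along the world's x, y, z in mm, a list of three; "delta_rot": the turn, a rotation vector about the world's x, y, z in rad, a list of three. In form: {"travel": [[x, y, z], ...], "delta_rot": [[wx, wy, wz], ...]}. A call has 1 to 20 rows; each row shifts and turns the commanded pose from where the row before left it; what a row does not reach is not made up. A row lasts 1/12 s, in which the tool goes at most 41.7 mm and 7.16 degrees, less where a joint would pass 70% of its speed; a pose out of reach is approached as far as the arm can. A call with a gripper value outside its range is refused whole. OPENING is the finger opening in mm, from 0 to 85.4, set as the call begins (- or left out, the last holds). The fingers move at their own pace and stop on an object; FORCE is the grip in N (left out, the last holds). Time passes only in rows, so rows that do not move let the fingers close. It gives the time, the measured TCP pose, the force and the opening at its end, in the units of the state.
- env.observe(): the state, without advancing time (a new reading comes with each control period).
- eyes.get_image(name): name is "scene" or "top"; returns the picture (384x512x3 uint8, red, green, blue); there is no depth.
- eyes.camera_model(name): a dict with "vfov" (degrees; the focal length in pixels is half the picture's height over the tangent of half this angle, whatever the lens; pixels are square), "cx", "cy" (the principal point, pixels), "pose" (4x4, takes a point from camera to world coordinates). Camera axes: x right, y up, looking along -z (the intrinsics and any distortion apply to the point x, -y, -z); pixel columns grow to the right and rows downward; lengths in m; the calibration is good to about 2 mm. A picture is of the moment at which its call begins. camera_model takes no time and is no camera call.
- close_job(): hands the job in, once; it reports no verdict.
The state is a dict: "time_s": time; "q": joint angles; "qvel": joint speeds; "joint_efforts": joint torques, N m; "position": TCP position; "tool_rot": TCP orientation; "ft_force": force on the tool from outside, world axes, zero at the start; "wrist_torque": the same for the moment, N m; "grip_width": finger opening in m.
Only numpy, scipy, OpenCV 4.12 (cv2) and the standard library are available. Lean on these libraries where they do the work, as an engineer would, in place of code of your own. Each camera call takes 0.05 s, during which the arm holds its last target. There are 200 camera calls.

## Task

Put every one of the loose small chocolate boxes left of the tasting box away in the hidden stock drawer of the display plinth: the drawer has no handle, so press the middle of its front in until the latch lets go, let it spring out, and draw it right out by the top edge of its front. Lay the boxes flat on its floor, label up, side by side with their long sides running front to back, then move the row board by its middle knob (pushed off its centre line it binds) until it packs the row snugly against the drawer's left end. Last, push the middle of the front in until the latch catches and the drawer stays shut, with the boxes and the board still in place; leave the cup, the scissors and the wrapped tablet where they are.

Things in the scene. Friction and masses are not known exactly. Their poses are not given: they have to be found in the camera images.
- plinth_top (a point): Middle of the roof of the display plinth: a dark-wood cabinet, 150 mm deep (x), 342 wide (y), 94 high, between tasting box and copper pot, with sign, tablets and bean dish on the back half of its roof. Axes: x into the plinth, y to its left, z up; the drawer's points share them. The roof covers what of the drawer is not drawn out.
- stock_drawer (a joint): Drawer slide, m, towards the robot: 0 latched shut, 0.125 right out, -0.008 pressed in to the stop. Push latch like a ball-pen: from shut, press in 4 mm or more (7 N) and let go: it springs out to 0.045-0.065, then runs freely (1 N). To shut, push on past 0 to -0.0065 or beyond (9 N; the spring opposes from 0.045 in), let go: it settles at 0. Another press frees it again.
- drawer_front (a point): Middle of the outer face of the drawer's front, marked by a flush brass dot, 62 mm above the counter; press along +x. Moves with the drawer. The front is a board 342 mm wide, 14 mm thick, from 5 to 94 mm above the counter; shut, its back stands 10 mm off the plinth's body, so it can be pressed in.
- drawer_lip (a point): Middle of the top edge of the drawer's front board, 94 mm above the counter, half-way through its 14 mm thickness: to be pinched front to back from above once the drawer has sprung out.
- drawer_in (a point): Centre of the drawer's floor, on its top, 16 mm above the counter; moves with the drawer. Inside 130 mm front to back (x), 296 mm wide (y -0.148 to +0.148). Sides and back 8 mm thick, 34 mm above the floor; front 78 mm above it. A groove 18 mm wide along y in the floor's middle guides the row board. Drawn right out, all of the inside is open from above.
- follower (a joint): Row board in the drawer: upright board 116 mm long (x), 10 mm thick (y), top 41 mm above the floor, sliding along the drawer's +y (to the left). Its left face is at y = -0.132 + value from drawer_in; 0 = parked at the right end, range 0 to 0.262, starts at 0 to 0.06. Moves either way with 1 to 2 N, boxes add some; stays where left. Driven over some 25 mm off its middle it racks and binds.
- follower_knob (a point): Centre of the round brass knob on the middle of the row board's top: 24 mm diameter, from 41 to 66 mm above the drawer floor. Best pinched front to back, the fingertips above the board's top (41 mm) and the boxes' tops (34 mm).
- box1_mid (a point): Centre of small chocolate box 1, a closed kraft-brown printed carton 62 mm (its x) by 110 mm (its y) by 34 mm high (z up, label on top), 0.1 kg, flat on the counter left of the tasting box. The boxes are alike; two or all three are there. Grasp across the 62 mm.
- box2_mid (a point): Centre of small chocolate box 2, a closed kraft-brown printed carton 62 mm (its x) by 110 mm (its y) by 34 mm high (z up, label on top), 0.1 kg, flat on the counter left of the tasting box. The boxes are alike; two or all three are there. Grasp across the 62 mm.
- box3_mid (a point): Centre of small chocolate box 3, a closed kraft-brown printed carton 62 mm (its x) by 110 mm (its y) by 34 mm high (z up, label on top), 0.1 kg, flat on the counter left of the tasting box. The boxes are alike; two or all three are there. Grasp across the 62 mm.
- tasting_mid (a point): Middle of the open tasting box of pralines, 170 mm (x) by 250 mm (y), 60 mm high, fixed, between the boxes and the plinth; its raised lid stands over its back half up to 230 mm above the counter, so carry things past in front of it or above that.
- cup_mid (a point): Centre, 26 mm up, of a white cup, 60 mm wide, with an ear, standing right of the plinth: leave alone.
- shears_mid (a point): Centre of scissors, 146 x 56 x 9 mm, lying in front of the tasting box: leave alone.
- bar_mid (a point): Centre of a wrapped chocolate tablet, 74 x 150 x 11 mm, lying behind the boxes: leave alone.

How it is judged:
By the outcome, as a careful person would: the job done as asked, in the order asked, and still so for the second after the job is handed in, with the robot touching nothing.
Of box1, box2, box3 only 2 to 3 are there at a start; the rules pass over those that are not, and their reading is None.
At some moment in a run one of box1, box3 may be knocked a few centimetres aside while the robot is not near it.
It also fails if it takes over 210 s, if anything falls off the work surface, if the arm or the gripper's body presses on something with over 40 N, if the wrist force passes 120 N, or if a joint passes its speed limit or range.

## Working session

There is one attempt and no reset: what is moved stays moved. The work goes in short steps, Python scripts to look and compute and a shell command to move; the robot and the scene stay as the last step left them, time stands still between calls to the robot, and variables do not carry over. Pictures are saved under pics/ and viewed, about 12 in all and at most 16, crops included, and the job is handed in when it is done.

```bash
ls; mkdir -p pics; cat > h.py <<'E'
import numpy as np, cv2, sys
from rig import env, eyes, close_job
def snap(name, out, crop=None, scale=1):
    im=eyes.get_image(name)[:,:,::-1]
    if crop: r0,r1,c0,c1=crop; im=im[r0:r1,c0:c1]
    if scale!=1: im=cv2.resize(im,None,fx=scale,fy=scale,interpolation=cv2.INTER_CUBIC)
    cv2.imwrite('pics/'+out,im)
def K(name):
    m=eyes.camera_model(name); f=192/np.tan(np.radians(m['vfov']/2)); return m,f
def pix2z(name,u,v,z):
    m,f=K(name); P=np.array(m['pose']); d=P[:3,:3]@np.array([(u-m['cx'])/f,-(v-m['cy'])/f,-1.]); o=P[:3,3]
    return o+d*(z-o[2])/d[2]
def proj(name,p):
    m,f=K(name); P=np.array(m['pose']); c=P[:3,:3].T@(np.array(p)-P[:3,3])
    return m['cx']+f*c[0]/-c[2], m['cy']-f*c[1]/-c[2]
E
python3 - <<'E'
from h import *
np.set_printoptions(precision=4,suppress=True)
for n in('scene','top'):
    print(n,eyes.camera_model(n)); snap(n,n+'0.png',scale=1.5)
print(env.observe())
E
```

```text
pics
scene {'vfov': 51.84688287048342, 'cx': 256.5042001064808, 'cy': 190.4714817459959, 'pose': array([[ 0.6067,  0.38  , -0.6982, -0.5977],
       [-0.7948,  0.2741, -0.5415, -0.8833],
       [-0.0144,  0.8834,  0.4683,  0.8643],
       [ 0.    ,  0.    ,  0.    ,  1.    ]])}
top {'vfov': 48.752922228519836, 'cx': 262.1303213502169, 'cy': 186.97938771403557, 'pose': array([[ 0.001 ,  0.9911, -0.133 ,  0.3192],
       [-1.    ,  0.001 ,  0.0005, -0.0288],
       [ 0.0006,  0.133 ,  0.9911,  1.5151],
       [ 0.    ,  0.    ,  0.    ,  1.    ]])}
{'time_s': 0.1, 'q': array([-75.8194,  21.8371,  74.3781,   0.0004,  83.859 , -12.3349]), 'qvel': array([-0.0645,  0.0111, -0.0953,  0.0178, -0.0501,  0.0335]), 'joint_efforts': array([  0.0039, -44.9218, -23.1658,  -0.0002,   0.0036,   0.    ]), 'position': array([ 0.2455, -0.4919,  0.2308]), 'tool_rot': array([[-0.0003,  0.4464, -0.8948],
       [ 0.0013, -0.8948, -0.4464],
       [-1.    , -0.0013, -0.0003]]), 'ft_force': array([ 0.3374, -0.5105, -0.6371]), 'wrist_torque': array([0.043 , 0.0046, 0.0362]), 'grip_width': 0.08511892553410505}
```

View pics/scene0.png

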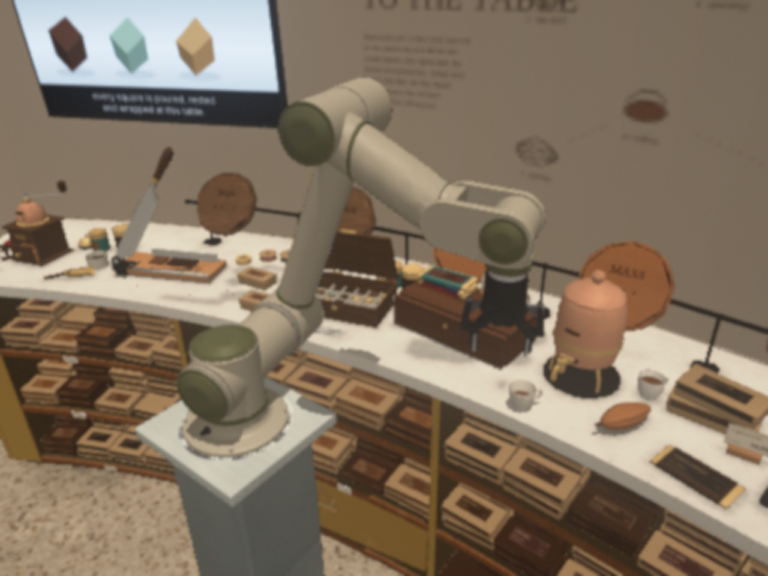

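View pics/top0.png

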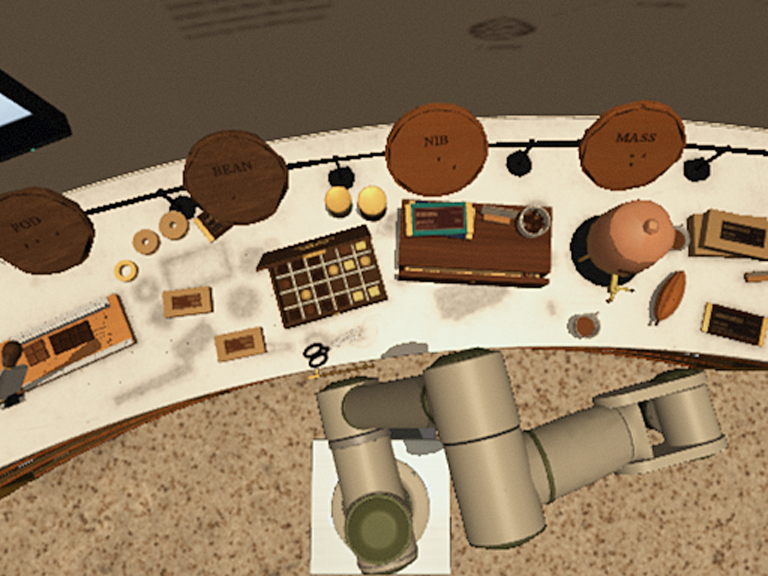

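Two boxes show: at about (125,201) and (160,229) in native top pixels. The plinth is centred near (317,162) and the scissors are at (211,237). I'll enlarge the top view.

```bash
python3 - <<'E'
from h import *
im=eyes.get_image('top')[:,:,::-1]
a=cv2.resize(im[130:196,255:377],None,fx=6,fy=6,interpolation=cv2.INTER_CUBIC)
b=cv2.resize(im[185:245,100:222],None,fx=6,fy=6,interpolation=cv2.INTER_CUBIC)
cv2.imwrite('pics/c1.png',a);cv2.imwrite('pics/c2.png',b)
E
```

```text
(no output)
```

View pics/c1.png

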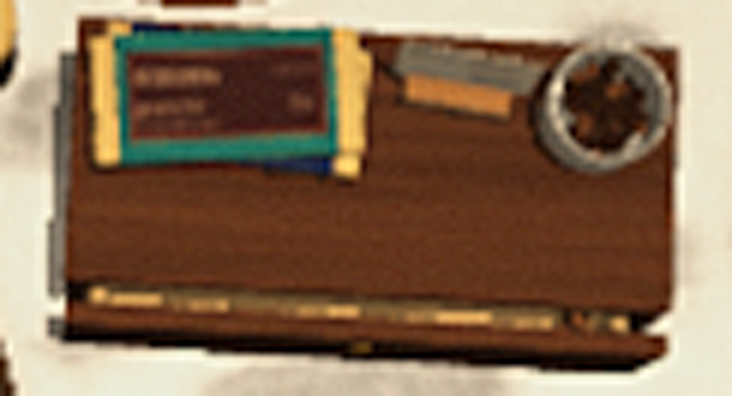

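View pics/c2.png

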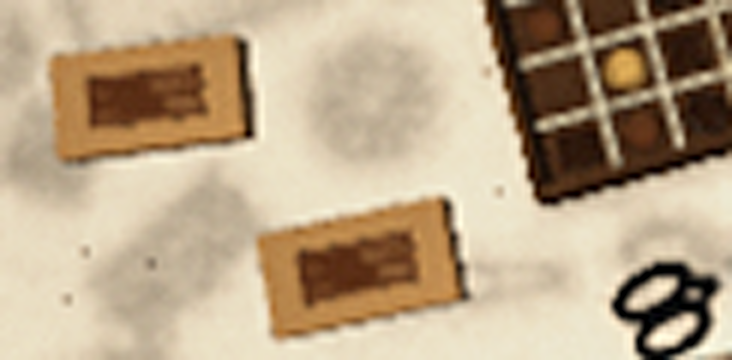

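```bash
python3 - <<'E'
from h import *
np.set_printoptions(precision=4,suppress=True)
def P(x,y,o,z): return pix2z('top',(x+.5)/6-.5+o[0],(y+.5)/6-.5+o[1],z)
A=(255,130);B=(100,185)
print('dot',P(362,347,A,.062))
r=[P(x,y,A,.094) for x,y in [(80,18),(677,48),(670,312),(65,283)]]; print('roof',np.array(r)[:,:2], [np.linalg.norm(r[i]-r[i-1]) for i in range(4)])
e=[P(x,y,A,.094) for x,y in [(70,308),(665,338)]];print('front back edge',np.array(e))
for c in ([(50,57),(236,38),(243,138),(63,160)],[(258,236),(443,198),(458,298),(277,338)]):
    q=np.array([P(x,y,B,.034)[:2] for x,y in c]).astype(np.float32); print('box',q.mean(0),[np.linalg.norm(q[i]-q[i-1]) for i in range(4)]); d=q[1]+q[2]-q[0]-q[3]; print(np.degrees(np.arctan2(d[1],d[0])), cv2.minAreaRect(q))
q=np.array([P(x,y,A,.094) for x,y in []])
e=P(677,48,A,.094)-P(80,18,A,.094);print('yaw', np.degrees(np.arctan2(e[1],e[0]))+90)
e=P(670,312,A,.094)-P(65,283,A,.094);print('yaw', np.degrees(np.arctan2(e[1],e[0]))+90)
print(proj('top',(0.55,-0.15,0.094)))
E
```

```text
dot [ 0.5128 -0.2121  0.062 ]
roof [[ 0.6989 -0.0492]
 [ 0.6816 -0.3913]
 [ 0.5287 -0.3824]
 [ 0.5449 -0.0406]] [np.float64(0.1541888976524311), np.float64(0.3425240168453064), np.float64(0.153164137475446), np.float64(0.3422298777312154)]
front back edge [[ 0.5306 -0.0434  0.094 ]
 [ 0.5139 -0.3791  0.094 ]]
box [0.468  0.4545] [np.float32(0.06137584), np.float32(0.1091872), np.float32(0.05918089), np.float32(0.10525248)]
-83.49156 ((0.4676249623298645, 0.455457478761673), (0.061248913407325745, 0.10918603092432022), 6.225915431976318)
box [0.3695 0.3278] [np.float32(0.060239013), np.float32(0.10909347), np.float32(0.058772307), np.float32(0.10646221)]
-77.883995 ((0.36919522285461426, 0.3275545835494995), (0.060230329632759094, 0.10909347236156464), 11.722524642944336)
yaw -2.8894851118198517
yaw -2.7175961357143024
(np.float64(297.6370046120821), np.float64(175.30829477138843))
```

```bash
python3 -m pendant '{"travel":[[17,23.6,-6],[17,23.6,-6],[17,23.6,-6],[17,23.6,-6],[17,23.6,-6],[17,23.6,-6],[17,23.6,-6],[17,23.6,-6],[17,23.6,-6],[17,23.6,-6],[17,23.6,-6],[17,23.6,-6],[0,0,-10],[0,0,-10],[0,0,-10],[0,0,-10]],"delta_rot":[[0,0,-0.0427],[0,0,-0.0427],[0,0,-0.0427],[0,0,-0.0427],[0,0,-0.0427],[0,0,-0.0427],[0,0,-0.0427],[0,0,-0.0427],[0,0,-0.0427],[0,0,-0.0427],[0,0,-0.0427],[0,0,-0.0427],[-0.004,-0.087,0],[-0.004,-0.087,0],[-0.004,-0.087,0],[-0.004,-0.087,0]]}' 0 40; cat >> h.py <<'E'
def st():
    o=env.observe(); R=o['tool_rot']; print('t %.2f'%o['time_s'],'p',np.round(o['position']*1000,1),'yaw_y %.1f'%np.degrees(np.arctan2(R[1,1],R[0,1])),'x',np.round(R[:,0],3),'F',np.round(o['ft_force'],1),'w %.1f'%(o['grip_width']*1000),'q',np.round(o['q']))
E
python3 -c "from h import *;st();print(pix2z('top',390,217,.06))"
```

```text
time_s: 1.48
position: [0.4496, -0.2088, 0.1193]
tool_rot: [[0.345, -0.05, -0.937], [-0.018, -0.999, 0.046], [-0.939, 0.001, -0.345]]
ft_force: [1.7, 0.4, 0.2]
grip_width: -0.0
t 1.48 p [ 449.6 -208.8  119.3] yaw_y -92.8 x [ 0.345 -0.018 -0.939] F [1.7 0.4 0.2] w -0.0 q [-46.  18. 106.  20.  43.  34.]
[ 0.41091594 -0.46850785  0.06      ]
```

```bash
python3 -m pendant '{"travel":[[0,0,-28],[0,0,-29],[25,-1.2,0],[20,-1,0],[0,0,0]],"delta_rot":[[0,0,0],[0,0,0],[0,0,0],[0,0,0],[0,0,0]]}'; python3 -m pendant '{"travel":[[5,-0.2,0],[5,-0.2,0],[5,-0.2,0],[3,-0.2,0],[0,0,0],[0,0,0]],"delta_rot":[[0,0,0],[0,0,0],[0,0,0],[0,0,0],[0,0,0],[0,0,0]]}'
```

```text
time_s: 1.9
position: [0.497, -0.2118, 0.0621]
tool_rot: [[0.342, -0.049, -0.938], [-0.016, -0.999, 0.046], [-0.939, -0.0, -0.343]]
ft_force: [-0.1, 0.8, 0.4]
grip_width: -0.0001
time_s: 2.4
position: [0.5116, -0.2116, 0.0621]
tool_rot: [[0.34, -0.049, -0.939], [-0.015, -0.999, 0.047], [-0.94, -0.002, -0.34]]
ft_force: [-5.5, 0.5, 1.0]
grip_width: 0.0001
```

```bash
python3 -m pendant '{"travel":[[2,-0.1,0],[1.5,-0.1,0],[0,0,0],[0,0,0]],"delta_rot":[[0,0,0],[0,0,0],[0,0,0],[0,0,0]]}'; python3 -m pendant '{"travel":[[-6,0.3,0],[-15,0.7,0],[-20,1,0],[-20,1,0],[-15,0.7,0],[0,0,0],[0,0,0],[0,0,0]],"delta_rot":[[0,0,0],[0,0,0],[0,0,0],[0,0,0],[0,0,0],[0,0,0],[0,0,0],[0,0,0]]}';python3 - <<'E'
from h import *
snap('top','p3.png',(120,220,230,390),5)
E
```

```text
time_s: 2.73
position: [0.5127, -0.2115, 0.0619]
tool_rot: [[0.336, -0.048, -0.941], [-0.014, -0.999, 0.046], [-0.942, -0.002, -0.336]]
ft_force: [-26.2, -3.2, 11.5]
grip_width: -0.0002
time_s: 3.4
position: [0.4408, -0.2089, 0.0627]
tool_rot: [[0.342, -0.05, -0.938], [-0.017, -0.999, 0.047], [-0.94, -0.0, -0.342]]
ft_force: [0.3, -0.3, 0.6]
grip_width: 0.0001
```

View pics/p3.png

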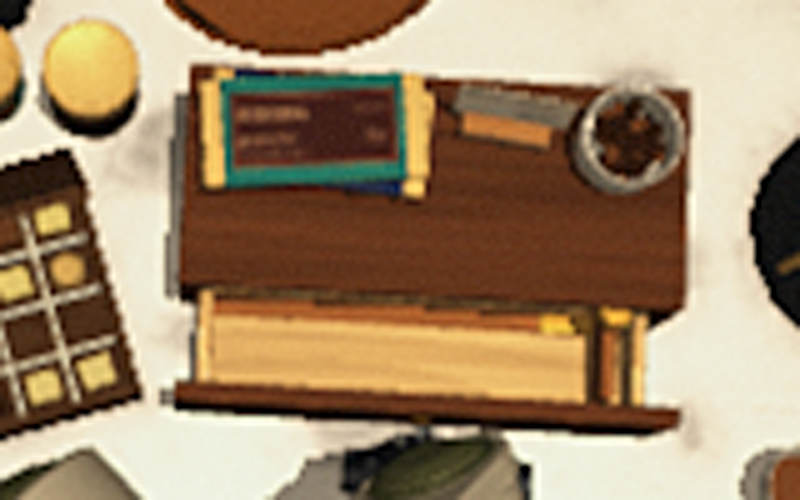

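```bash
python3 - <<'E'
from h import *
def P(x,y,z): return np.round(pix2z('top',(x+.5)/5-.5+230,(y+.5)/5-.5+120,z),4)
print('back edge',P(180,383,.094),P(678,409,.094)); print('dot',P(421,418,.062)); print('outer top', P(178,401,.094))
E
```

```text
back edge [ 0.4785 -0.0412  0.094 ] [ 0.4612 -0.3767  0.094 ]
dot [ 0.458  -0.2074  0.062 ]
outer top [ 0.4663 -0.0398  0.094 ]
```

```bash
python3 -m pendant '{"travel":[[-10,0,20],[-5,0,30],[0,0,30],[0,0,20],[0,0,0],[3,0,0],[3,0,0],[3,0,0],[3,0,0],[3,0,0],[4,0,0],[4,0,0],[4,0,0],[4,0,0],[4,0,0],[4,0,0],[1,0,0],[0,0,0]],"delta_rot":[[0.004,0.087,0],[0.004,0.087,0],[0.004,0.087,0],[0.004,0.087,0],[0,0,0.1208],[0,0,0.1208],[0,0,0.1208],[0,0,0.1208],[0,0,0.1208],[0,0,0.1208],[0,0,0.1208],[0,0,0.1208],[0,0,0.1208],[0,0,0.1208],[0,0,0.1208],[0,0,0.1208],[0,0,0.1208],[0,0,0]]}' 55 40; python3 -c "from h import *;st()"
```

```text
time_s: 4.95
position: [0.4659, -0.2083, 0.1622]
tool_rot: [[0.0, 0.999, -0.045], [-0.0, -0.045, -0.999], [-1.0, 0.0, 0.0]]
ft_force: [0.2, -0.4, 0.5]
grip_width: 0.0554
t 4.95 p [ 465.9 -208.3  162.2] yaw_y -2.6 x [ 0. -0. -1.] F [ 0.2 -0.4  0.5] w 55.4 q [-37.  22.  87.  -0.  71. -35.]
```

```bash
python3 -m pendant '{"travel":[[0,0,-30],[0,0,-30],[0,0,-20],[0,0,-12],[0,0,0],[0,0,0]],"delta_rot":[[0,0,0],[0,0,0],[0,0,0],[0,0,0],[0,0,0],[0,0,0]]}'; python3 -m pendant '{"travel":[[0,0,0],[0,0,0],[0,0,0],[0,0,0],[0,0,0],[0,0,0],[0,0,0],[0,0,0]],"delta_rot":[[0,0,0],[0,0,0],[0,0,0],[0,0,0],[0,0,0],[0,0,0],[0,0,0],[0,0,0]]}' 0 30
```

```text
time_s: 5.45
position: [0.4653, -0.2084, 0.0703]
tool_rot: [[-0.001, 0.999, -0.052], [0.0, -0.052, -0.999], [-1.0, -0.001, -0.0]]
ft_force: [-0.3, -0.4, 0.2]
grip_width: 0.0546
time_s: 6.12
position: [0.4654, -0.2087, 0.0712]
tool_rot: [[0.002, 0.999, -0.051], [-0.001, -0.051, -0.999], [-1.0, 0.002, 0.001]]
ft_force: [-0.9, 1.2, 6.6]
grip_width: 0.0134
```

```bash
python3 -m pendant '{"travel":[[-5,0.2,0],[-10,0.5,0],[-10,0.5,0],[-10,0.5,0],[-10,0.5,0],[-10,0.5,0],[-7,0.3,0],[-3,0.2,0],[0,0,0],[0,0,0]],"delta_rot":[[0,0,0],[0,0,0],[0,0,0],[0,0,0],[0,0,0],[0,0,0],[0,0,0],[0,0,0],[0,0,0],[0,0,0]]}'
```

```text
time_s: 6.95
position: [0.4, -0.205, 0.0712]
tool_rot: [[0.001, 0.999, -0.051], [-0.0, -0.051, -0.999], [-1.0, 0.001, 0.0]]
ft_force: [-0.1, 3.6, 10.0]
grip_width: 0.0135
```

```bash
for i in 1 ; do python3 -m pendant '{"travel":[[-2,0.1,0],[-2,0.1,0],[-2,0.1,0],[0,0,0],[0,0,0]],"delta_rot":[[0,0,0],[0,0,0],[0,0,0],[0,0,0],[0,0,0]]}'; done
```

```text
time_s: 7.37
position: [0.3953, -0.2048, 0.0712]
tool_rot: [[0.004, 0.999, -0.051], [-0.0, -0.051, -0.999], [-1.0, 0.004, 0.0]]
ft_force: [6.6, 6.1, 6.9]
grip_width: 0.0136
```

```bash
python3 -m pendant '{"travel":[[0,0,0],[0,0,0],[0,0,0],[0,0,0],[0,0,30],[0,0,35],[0,0,35],[0,0,30]],"delta_rot":[[0,0,0],[0,0,0],[0,0,0],[0,0,0],[0,0,0],[0,0,0],[0,0,0],[0,0,0]]}' 50 40
python3 -m pendant '{"travel":[[-2,33,0],[-2,33,0],[-2,33,0],[-2,33,0],[-2,33,0],[-2,33,0],[-2,33,0],[-2,33,0],[-2,33,0],[-2,33,0],[-2,33,0],[-2,33,0],[-1,33,0],[0,33,0],[0,33,0],[0,33,0],[0,0,0],[0,0,0]],"delta_rot":[[0,0,0.0163],[0,0,0.0163],[0,0,0.0163],[0,0,0.0163],[0,0,0.0163],[0,0,0.0163],[0,0,0.0163],[0,0,0.0163],[0,0,0.0163],[0,0,0.0163],[0,0,0.0163],[0,0,0.0163],[0,0,0.0163],[0,0,0.0163],[0,0,0.0163],[0,0,0.0163],[0,0,0],[0,0,0]]}' 85; python3 - <<'E'
from h import *
st()
im=eyes.get_image('top')[:,:,::-1]
cv2.imwrite('pics/p4.png',cv2.resize(im[130:250,100:370],None,fx=2.96,fy=2.96,interpolation=cv2.INTER_CUBIC))
E
```

```text
time_s: 8.03
position: [0.3938, -0.2049, 0.2025]
tool_rot: [[0.001, 0.999, -0.05], [-0.001, -0.05, -0.999], [-1.0, 0.001, 0.001]]
ft_force: [-0.2, -0.3, -0.2]
grip_width: 0.0503
time_s: 9.53
position: [0.3686, 0.3239, 0.1998]
tool_rot: [[-0.001, 0.977, 0.212], [-0.001, 0.212, -0.977], [-1.0, -0.001, 0.0]]
ft_force: [-0.1, -1.2, -0.6]
grip_width: 0.0852
t 9.53 p [368.6 323.9 199.8] yaw_y 12.2 x [-0.001 -0.001 -1.   ] F [-0.1 -1.2 -0.6] w 85.2 q [27. 17. 87. -0. 76. 15.]
```

View pics/p4.png

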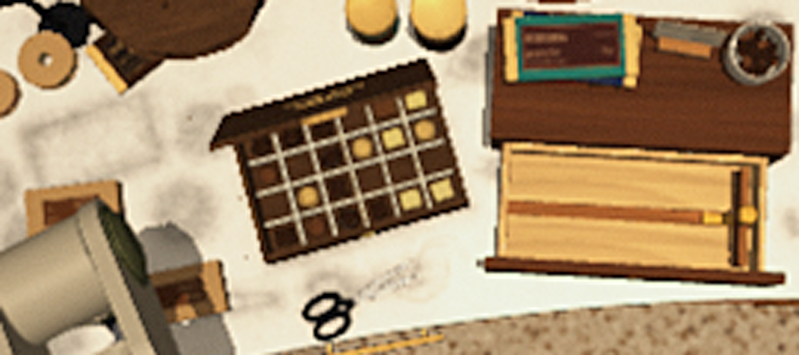

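```bash
python3 -m pendant '{"travel":[[1,4,-30],[0,0,-35],[0,0,-35],[0,0,-35],[0,0,-30],[0,0,-20],[0,0,-7],[0,0,0],[0,0,0]],"delta_rot":[[0,0,0],[0,0,0],[0,0,0],[0,0,0],[0,0,0],[0,0,0],[0,0,0],[0,0,0],[0,0,0]]}'; python3 -m pendant '{"travel":[[0,0,0],[0,0,0],[0,0,0],[0,0,0],[0,0,0],[0,0,0]],"delta_rot":[[0,0,0],[0,0,0],[0,0,0],[0,0,0],[0,0,0],[0,0,0]]}' 50 30;
```

```text
time_s: 10.33
position: [0.3707, 0.3267, 0.0092]
tool_rot: [[0.001, 0.978, 0.208], [0.0, 0.208, -0.978], [-1.0, 0.001, -0.0]]
ft_force: [-0.4, 0.0, 0.5]
grip_width: 0.0851
time_s: 10.83
position: [0.3707, 0.3273, 0.0097]
tool_rot: [[0.002, 0.978, 0.209], [0.001, 0.209, -0.978], [-1.0, 0.003, -0.0]]
ft_force: [0.5, -1.7, 6.0]
grip_width: 0.0615
```

```bash
python3 -m pendant '{"travel":[[0,0,15],[0,0,35],[0,0,40],[0,0,40],[0,0,40],[0,0,40],[0,0,40]],"delta_rot":[[0,0,0],[0,0,0],[0,0,0],[0,0,0],[0,0,0],[0,0,0],[0,0,0]]}';  python3 -m pendant '{"travel":[[4,-18,0],[6,-28,0],[7,-31,0],[7,-31,0],[7,-31,0],[7,-31,0],[7,-31,0],[7,-31,0],[7,-31,0],[7,-31,0],[7,-31,0],[7,-31,0],[7,-31,0],[7,-31,0],[7,-24,0],[0,0,0],[0,0,0],[0,0,0]],"delta_rot":[[0,0,0.0875],[0,0,0.0875],[0,0,0.0875],[0,0,0.0875],[0,0,0.0875],[0,0,0.0875],[0,0,0.0875],[0,0,0.0875],[0,0,0.0875],[0,0,0.0875],[0,0,0.0875],[0,0,0.0875],[0,0,0.0875],[0,0,0.0875],[0,0,0.0875],[0,0,0],[0,0,0],[0,0,0]]}'; python3 - <<'E'
from h import *
st()
def P(x,y,z): return np.round(pix2z('top',(x+.5)/2.96-.5+100,(y+.5)/2.96-.5+130,z),4)
print('front ends',P(485,260,.094),P(785,277,.094)); print('inner left wall top back/front',P(512,150,.05),P(509,262,.05)); print('knob',P(747,215,.082)); print('right',P(760,160,.05))
im=eyes.get_image('top')[:,:,::-1]
cv2.imwrite('pics/p5.png',cv2.resize(im[130:220,250:376],None,fx=6,fy=6,interpolation=cv2.INTER_CUBIC))
E
```

```text
time_s: 11.42
position: [0.3692, 0.3267, 0.2614]
tool_rot: [[0.001, 0.978, 0.209], [0.001, 0.209, -0.978], [-1.0, 0.001, -0.0]]
ft_force: [1.0, 0.8, -1.6]
grip_width: 0.0611
time_s: 12.92
position: [0.4706, -0.1143, 0.2587]
tool_rot: [[0.0, 0.049, 0.999], [0.0, 0.999, -0.049], [-1.0, 0.0, 0.0]]
ft_force: [-0.1, -0.5, -0.5]
grip_width: 0.0614
t 12.92 p [ 470.6 -114.3  258.7] yaw_y 87.2 x [ 0.  0. -1.] F [-0.1 -0.5 -0.5] w 61.4 q [ -28.   14.   81.    0.   85. -115.]
front ends [ 0.4067 -0.0342  0.094 ] [ 0.3878 -0.3733  0.094 ]
inner left wall top back/front [ 0.5392 -0.0662  0.05  ] [ 0.4071 -0.0624  0.05  ]
knob [ 0.4593 -0.3348  0.082 ]
right [ 0.5276 -0.3588  0.05  ]
```

View pics/p5.png

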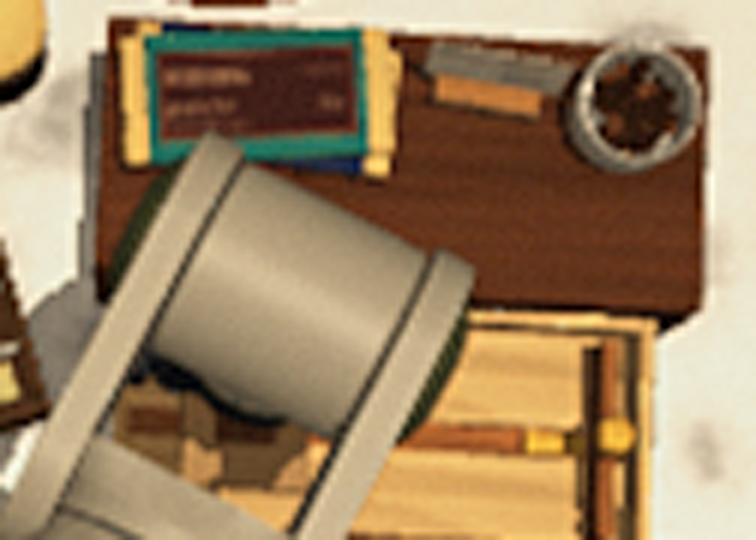

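```bash
python3 -m pendant '{"travel":[[0.8,-5.7,-20],[0,0,-40],[0,0,-40],[0,0,-40],[0,0,-30],[0,0,-20],[0,0,-15],[0,0,-10],[0,0,-8],[0,0,-6],[0,0,-3],[0,0,0],[0,0,0]],"delta_rot":[[0,0,0],[0,0,0],[0,0,0],[0,0,0],[0,0,0],[0,0,0],[0,0,0],[0,0,0],[0,0,0],[0,0,0],[0,0,0],[0,0,0],[0,0,0]]}'
```

```text
time_s: 14.05
position: [0.4721, -0.1206, 0.0268]
tool_rot: [[0.001, 0.047, 0.999], [-0.0, 0.999, -0.047], [-1.0, -0.0, 0.001]]
ft_force: [0.2, 1.2, -1.0]
grip_width: 0.0614
```

```bash
python3 -m pendant '{"travel":[[0,0,-1],[0,0,-0.5],[0,0,0]],"delta_rot":[[0,0,0],[0,0,0],[0,0,0]]}';  python3 -m pendant '{"travel":[[0,0,0],[0,0,0],[0,0,0],[0,0,5],[0,0,15],[0,0,25],[0,0,40],[0,0,40],[0,0,40],[0,0,40],[0,0,30]],"delta_rot":[[0,0,0],[0,0,0],[0,0,0],[0,0,0],[0,0,0],[0,0,0],[0,0,0],[0,0,0],[0,0,0],[0,0,0],[0,0,0]]}' 69; python3 -c "from h import *;st()"
```

```text
time_s: 14.3
position: [0.4724, -0.1208, 0.0258]
tool_rot: [[0.002, 0.048, 0.999], [-0.001, 0.999, -0.048], [-1.0, -0.001, 0.002]]
ft_force: [-0.6, 1.6, 6.4]
grip_width: 0.0611
time_s: 15.22
position: [0.4718, -0.1206, 0.2638]
tool_rot: [[0.003, 0.047, 0.999], [-0.002, 0.999, -0.047], [-1.0, -0.002, 0.003]]
ft_force: [0.2, -0.9, 0.1]
grip_width: 0.0688
t 15.22 p [ 471.8 -120.6  263.8] yaw_y 87.3 x [ 0.003 -0.002 -1.   ] F [ 0.2 -0.9  0.1] w 68.8 q [ -28.   14.   80.   -0.   85. -116.]
```

```bash
python3 - <<'E'
from h import *
im=eyes.get_image('top')[:,:,::-1]
cv2.imwrite('pics/p6.png',cv2.resize(im[170:260,80:200],None,fx=6,fy=6,interpolation=cv2.INTER_CUBIC))
E
```

```text
(no output)
```

View pics/p6.png

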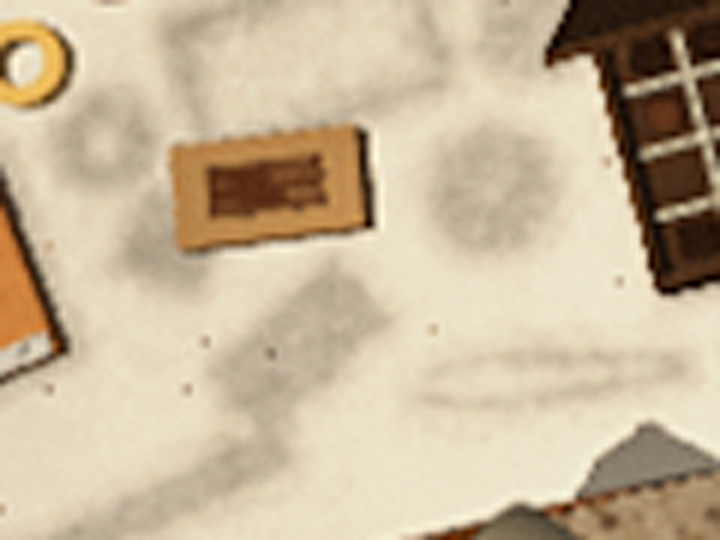

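```bash
python3 -m pendant '{"travel":[[0,20,15],[0,28,5],[0,33,0],[0,33,0],[0,33,0],[0,33,0],[0,33,0],[0,33,0],[0,33,0],[0,33,0],[0,33,0],[0,33,0],[0,33,0],[0,33,0],[-1,33,0],[-1,33,0],[-1,33,0],[-1,32,0],[0,0,0],[0,0,0]],"delta_rot":[[0,0,-0.0786],[0,0,-0.0786],[0,0,-0.0786],[0,0,-0.0786],[0,0,-0.0786],[0,0,-0.0786],[0,0,-0.0786],[0,0,-0.0786],[0,0,-0.0786],[0,0,-0.0786],[0,0,-0.0786],[0,0,-0.0786],[0,0,-0.0786],[0,0,-0.0786],[0,0,-0.0786],[0,0,-0.0786],[0,0,-0.0786],[0,0,-0.0786],[0,0,0],[0,0,0]]}' 85; python3 -c "from h import *;st()"
```

```text
time_s: 16.93
position: [0.4672, 0.4554, 0.2789]
tool_rot: [[-0.001, 0.994, 0.111], [-0.001, 0.111, -0.994], [-1.0, -0.001, 0.001]]
ft_force: [-0.2, -1.4, -0.2]
grip_width: 0.0848
t 16.93 p [467.2 455.4 278.9] yaw_y 6.4 x [-0.001 -0.001 -1.   ] F [-0.2 -1.4 -0.2] w 84.8 q [34. 31. 50. -0. 98. 28.]
```

```bash
python3 -m pendant '{"travel":[[0.8,-0.5,-30],[0,0,-40],[0,0,-40],[0,0,-40],[0,0,-40],[0,0,-35],[0,0,-30],[0,0,-15],[0,0,0],[0,0,0]],"delta_rot":[[0,0,0],[0,0,0],[0,0,0],[0,0,0],[0,0,0],[0,0,0],[0,0,0],[0,0,0],[0,0,0],[0,0,0]]}'; python3 -m pendant '{"travel":[[0,0,0],[0,0,0],[0,0,0],[0,0,0],[0,0,0],[0,0,0]],"delta_rot":[[0,0,0],[0,0,0],[0,0,0],[0,0,0],[0,0,0],[0,0,0]]}' 50 30; python3 -m pendant '{"travel":[[0,0,15],[0,0,35],[0,0,40],[0,0,40],[0,0,40],[0,0,40],[0,0,40],[0,0,20],[0,0,0]],"delta_rot":[[0,0,0],[0,0,0],[0,0,0],[0,0,0],[0,0,0],[0,0,0],[0,0,0],[0,0,0],[0,0,0]]}'
```

```text
time_s: 17.77
position: [0.469, 0.453, 0.0102]
tool_rot: [[-0.0, 0.994, 0.108], [-0.0, 0.108, -0.994], [-1.0, -0.0, 0.0]]
ft_force: [0.5, -0.1, 0.8]
grip_width: 0.0845
time_s: 18.27
position: [0.4695, 0.4541, 0.012]
tool_rot: [[0.003, 0.994, 0.108], [0.002, 0.108, -0.994], [-1.0, 0.003, -0.001]]
ft_force: [-0.6, -2.4, 7.2]
grip_width: 0.0614
time_s: 19.02
position: [0.4693, 0.4544, 0.2866]
tool_rot: [[0.009, 0.994, 0.109], [0.006, 0.109, -0.994], [-1.0, 0.01, -0.005]]
ft_force: [0.0, 0.2, -1.3]
grip_width: 0.0614
```

```bash
python3 -m pendant '{"travel":[[0,-20,0],[0,-30,0],[0,-34,0],[0,-34,0],[0,-34,0],[0,-34,0],[0,-34,0],[0,-34,0],[0,-34,0],[0,-34,0],[0,-34,0],[0,-34,0],[0,-34,0],[0,-34,0],[0,-34,0],[0,-34,0],[0,-34,0],[0,-34,0],[-1,-34,0],[-1,-34,0]],"delta_rot":[[0,0,0.0707],[0,0,0.0707],[0,0,0.0707],[0,0,0.0707],[0,0,0.0707],[0,0,0.0707],[0,0,0.0707],[0,0,0.0707],[0,0,0.0707],[0,0,0.0707],[0,0,0.0707],[0,0,0.0707],[0,0,0.0707],[0,0,0.0707],[0,0,0.0707],[0,0,0.0707],[0,0,0.0707],[0,0,0.0707],[0,0,0.0707],[0,0,0.0707]]}'; python3 -m pendant '{"travel":[[0,-2,0],[0,0,0],[0,0,0],[0,0,0]],"delta_rot":[[0,0,0],[0,0,0],[0,0,0],[0,0,0]]}'; python3 -c "from h import *;st()"
```

```text
time_s: 20.68
position: [0.4659, -0.2095, 0.2792]
tool_rot: [[-0.001, 0.045, 0.999], [0.001, 0.999, -0.045], [-1.0, 0.001, -0.001]]
ft_force: [0.5, 0.5, -0.7]
grip_width: 0.0612
time_s: 21.02
position: [0.4665, -0.209, 0.2797]
tool_rot: [[-0.0, 0.048, 0.999], [0.0, 0.999, -0.048], [-1.0, 0.0, -0.0]]
ft_force: [0.5, 0.3, -1.0]
grip_width: 0.0612
t 21.02 p [ 466.5 -209.   279.7] yaw_y 87.3 x [-0.  0. -1.] F [ 0.5  0.3 -1. ] w 61.2 q [ -37.   16.   75.    0.   89. -125.]
```

```bash
python3 -m pendant '{"travel":[[0.5,-1,-20],[0,0,-40],[0,0,-40],[0,0,-40],[0,0,-40],[0,0,-25],[0,0,-15],[0,0,-12],[0,0,-10],[0,0,-6],[0,0,-3],[0,0,0],[0,0,-1],[0,0,-0.5],[0,0,0]],"delta_rot":[[0,0,0],[0,0,0],[0,0,0],[0,0,0],[0,0,0],[0,0,0],[0,0,0],[0,0,0],[0,0,0],[0,0,0],[0,0,0],[0,0,0],[0,0,0],[0,0,0],[0,0,0]]}'
```

```text
time_s: 22.27
position: [0.4675, -0.2112, 0.028]
tool_rot: [[0.001, 0.048, 0.999], [-0.001, 0.999, -0.048], [-1.0, -0.001, 0.001]]
ft_force: [-0.4, 1.1, 3.8]
grip_width: 0.0617
```

```bash
python3 -m pendant '{"travel":[[0,0,0],[0,0,0],[0,0,0],[0,0,5],[0,0,15],[0,0,25],[0,0,40],[0,0,40],[0,0,40]],"delta_rot":[[0,0,0],[0,0,0],[0,0,0],[0,0,0],[0,0,0],[0,0,0],[0,0,0],[0,0,0],[0,0,0]]}' 69;  python3 -m pendant '{"travel":[[-12,-20,0],[-12,-20,0],[-12,-20,0],[-12,-20,0],[-12,-20,0],[-12,-20,0],[-12,-20,0],[-12,-20,0],[-12,-20,0],[-12,-20,0],[-12,-20,0],[-12,-20,0],[-12,-20,0],[-12,-20,0],[0,0,0],[0,0,0]],"delta_rot":[[0,0,-0.1122],[0,0,-0.1122],[0,0,-0.1122],[0,0,-0.1122],[0,0,-0.1122],[0,0,-0.1122],[0,0,-0.1122],[0,0,-0.1122],[0,0,-0.1122],[0,0,-0.1122],[0,0,-0.1122],[0,0,-0.1122],[0,0,-0.1122],[0,0,-0.1122],[0,0,0],[0,0,0]]}' 50; python3 - <<'E'
from h import *
st()
im=eyes.get_image('top')[:,:,::-1]
cv2.imwrite('pics/p7.png',cv2.resize(im[140:230,250:376],None,fx=6,fy=6,interpolation=cv2.INTER_CUBIC))
E
```

```text
time_s: 23.02
position: [0.4667, -0.2108, 0.1945]
tool_rot: [[-0.0, 0.048, 0.999], [0.0, 0.999, -0.048], [-1.0, 0.0, -0.0]]
ft_force: [1.3, -0.7, 0.2]
grip_width: 0.0685
time_s: 24.35
position: [0.2985, -0.4915, 0.1923]
tool_rot: [[-0.0, 0.999, -0.049], [0.0, -0.049, -0.999], [-1.0, -0.0, -0.0]]
ft_force: [0.4, -0.3, 0.4]
grip_width: 0.0499
t 24.35 p [ 298.5 -491.5  192.3] yaw_y -2.8 x [-0.  0. -1.] F [ 0.4 -0.3  0.4] w 49.9 q [-71.  26.  74.   0.  80. -68.]
```

View pics/p7.png

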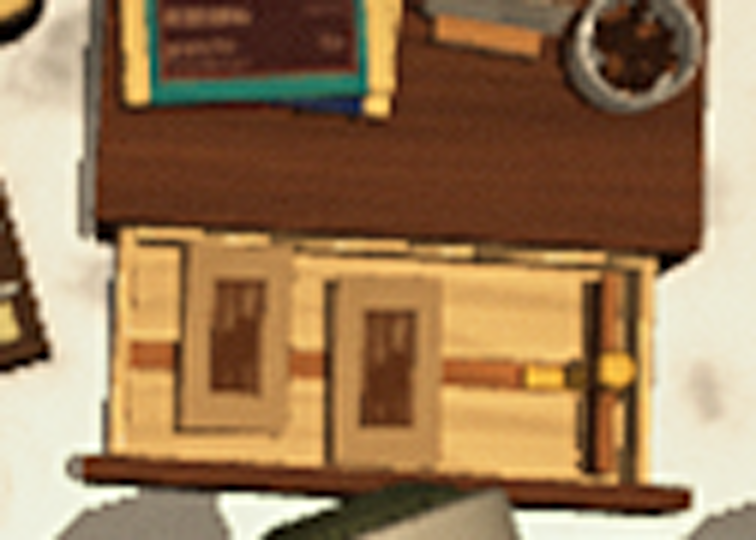

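```bash
python3 - <<'E'
from h import *
def P(x,y,z): return pix2z('top',(x+.5)/6-.5+250,(y+.5)/6-.5+140,z)
c=np.array([.467,-.2099]);a=np.radians(-2.8);ex=np.array([np.cos(a),np.sin(a)]);ey=np.array([-ex[1],ex[0]])
def D(x,y,z): w=P(x,y,z)[:2];return w.round(4),((w-c)@ex).round(4),((w-c)@ey).round(4)
for n,q in dict(A=[(183,245),(292,250),(283,432),(178,428)],B=[(337,278),(442,283),(438,468),(330,463)],back=[(125,232),(655,262)]).items():
    for p in q: print(n,*D(*p,.05))
print('knob',*D(614,368,.082)); print('front',*D(80,467,.094),*D(690,495,.094))
print('board',*D(608,270,.057),*D(598,470,.057))
E
```

```text
A [ 0.539  -0.0922] 0.0662 0.1211
A [ 0.5361 -0.1557] 0.0664 0.0575
A [ 0.43   -0.1494] -0.0399 0.0586
A [ 0.4322 -0.0888] -0.0407 0.1192
B [ 0.5197 -0.1817] 0.0512 0.0308
B [ 0.5168 -0.2427] 0.0514 -0.0303
B [ 0.4093 -0.2385] -0.0562 -0.0313
B [ 0.4121 -0.1763] -0.0565 0.0309
back [ 0.5466 -0.0584] 0.0721 0.1552
back [ 0.5293 -0.367 ] 0.0699 -0.1538
knob [ 0.464  -0.3346] 0.0031 -0.1247
front [ 0.407  -0.0322] -0.0687 0.1746 [ 0.3917 -0.3725] -0.0673 -0.1661
board [ 0.5236 -0.338 ] 0.0628 -0.1252 [ 0.4078 -0.3291] -0.0533 -0.122
```

```bash
python3 -m pendant '{"travel":[[20,19,0],[24,23,0],[24,23,0],[24,23,0],[24,23,0],[24,23,0],[25.5,23,0],[0,0,-30],[0,0,-35],[0,0,-30],[0,0,-20],[0,0,-10],[0,0,-4],[0,0,0],[0,0,0]],"delta_rot":[[0,0,0],[0,0,0],[0,0,0],[0,0,0],[0,0,0],[0,0,0],[0,0,0],[0,0,0],[0,0,0],[0,0,0],[0,0,0],[0,0,0],[0,0,0],[0,0,0],[0,0,0]]}'; python3 -m pendant '{"travel":[[0,0,0],[0,0,0],[0,0,0],[0,0,0],[0,0,0],[0,0,0],[0,0,0]],"delta_rot":[[0,0,0],[0,0,0],[0,0,0],[0,0,0],[0,0,0],[0,0,0],[0,0,0]]}' 5 30; python3 -c "from h import *;st()"
```

```text
time_s: 25.65
position: [0.4652, -0.3343, 0.0646]
tool_rot: [[0.001, 0.999, -0.048], [-0.002, -0.048, -0.999], [-1.0, 0.001, 0.001]]
ft_force: [0.5, -1.1, 0.4]
grip_width: 0.0499
time_s: 26.23
position: [0.4651, -0.3346, 0.0645]
tool_rot: [[0.002, 0.999, -0.048], [-0.002, -0.048, -0.999], [-1.0, 0.002, 0.002]]
ft_force: [-0.5, 1.5, 7.6]
grip_width: 0.0225
t 26.23 p [ 465.1 -334.6   64.5] yaw_y -2.8 x [ 0.002 -0.002 -1.   ] F [-0.5  1.5  7.6] w 22.5 q [-48.  34.  84.   0.  62. -45.]
```

```bash
python3 -m pendant '{"travel":[[0.2,4,0],[0.4,8,0],[0.5,10,0],[0.5,10,0],[0.5,10,0],[0.5,10,0],[0.5,10,0],[0.5,10,0],[0.4,8,0],[0.3,5,0],[0.3,5,0],[0.3,5,0],[0.3,5,0],[0.3,5,0],[0.3,5,0],[0.3,5,0],[0,0,0]],"delta_rot":[[0,0,0],[0,0,0],[0,0,0],[0,0,0],[0,0,0],[0,0,0],[0,0,0],[0,0,0],[0,0,0],[0,0,0],[0,0,0],[0,0,0],[0,0,0],[0,0,0],[0,0,0],[0,0,0],[0,0,0]]}';  python3 -m pendant '{"travel":[[0.2,4,0],[0.2,4,0],[0.2,4,0],[0.2,4,0],[0,0,0]],"delta_rot":[[0,0,0],[0,0,0],[0,0,0],[0,0,0],[0,0,0]]}'
```

```text
time_s: 27.65
position: [0.4714, -0.2191, 0.0645]
tool_rot: [[0.002, 0.999, -0.048], [-0.002, -0.048, -0.999], [-1.0, 0.002, 0.002]]
ft_force: [-0.8, 0.3, 7.8]
grip_width: 0.0223
time_s: 28.07
position: [0.4723, -0.2034, 0.0645]
tool_rot: [[0.003, 0.999, -0.048], [-0.002, -0.048, -0.999], [-1.0, 0.003, 0.002]]
ft_force: [1.0, 0.4, 6.6]
grip_width: 0.0224
```

```bash
Z='[0,0,0]'; python3 -m pendant '{"travel":[[0.1,2,0],[0.1,2,0],[0.1,2,0],[0.1,2,0],[0.1,2,0],[0,0,0],[0,0,0]],"delta_rot":[[0,0,0],[0,0,0],[0,0,0],[0,0,0],[0,0,0],[0,0,0],[0,0,0]]}'
```

```text
time_s: 28.65
position: [0.4729, -0.1937, 0.0645]
tool_rot: [[0.003, 0.999, -0.048], [-0.002, -0.048, -0.999], [-1.0, 0.003, 0.002]]
ft_force: [0.1, -0.3, 7.8]
grip_width: 0.0224
```

```bash
python3 -m pendant '{"travel":[[0.1,1.5,0],[0.1,1.5,0],[0,0,0],[0,0,0]],"delta_rot":[[0,0,0],[0,0,0],[0,0,0],[0,0,0]]}'
```

```text
time_s: 28.98
position: [0.4731, -0.1908, 0.0645]
tool_rot: [[0.003, 0.999, -0.048], [-0.002, -0.048, -0.999], [-1.0, 0.003, 0.002]]
ft_force: [-0.3, -0.5, 8.0]
grip_width: 0.0226
```

```bash
python3 -m pendant '{"travel":[[0.1,1.5,0],[0,1,0],[0,0,0],[0,0,0]],"delta_rot":[[0,0,0],[0,0,0],[0,0,0],[0,0,0]]}';python3 -m pendant '{"travel":[[0,1,0],[0,1,0],[0,0,0],[0,0,0]],"delta_rot":[[0,0,0],[0,0,0],[0,0,0],[0,0,0]]}'
```

```text
time_s: 29.32
position: [0.4732, -0.1884, 0.0645]
tool_rot: [[0.003, 0.999, -0.048], [-0.002, -0.048, -0.999], [-1.0, 0.003, 0.002]]
ft_force: [0.9, -0.7, 7.2]
grip_width: 0.0223
time_s: 29.65
position: [0.4733, -0.1869, 0.0645]
tool_rot: [[0.003, 0.999, -0.048], [-0.003, -0.048, -0.999], [-1.0, 0.003, 0.003]]
ft_force: [0.1, -3.4, 5.8]
grip_width: 0.0224
```

```bash
python3 -m pendant '{"travel":[[0,1,0],[0,0,0],[0,0,0]],"delta_rot":[[0,0,0],[0,0,0],[0,0,0]]}'; python3 -m pendant '{"travel":[[0,1,0],[0,0,0],[0,0,0]],"delta_rot":[[0,0,0],[0,0,0],[0,0,0]]}'; python3 - <<'E'
from h import *
cv2.imwrite('pics/a.png',eyes.get_image('top')[:,:,::-1])
E
```

```text
time_s: 29.9
position: [0.4734, -0.1869, 0.0646]
tool_rot: [[0.003, 0.999, -0.048], [-0.005, -0.048, -0.999], [-1.0, 0.003, 0.005]]
ft_force: [-1.2, -8.5, 4.8]
grip_width: 0.0223
time_s: 30.15
position: [0.4735, -0.1868, 0.0646]
tool_rot: [[0.004, 0.999, -0.048], [-0.007, -0.048, -0.999], [-1.0, 0.004, 0.006]]
ft_force: [-2.0, -13.7, 2.6]
grip_width: 0.0219
```

```bash
python3 -m pendant '{"travel":[[0,-1,0],[0,-0.5,0],[0,0,0]],"delta_rot":[[0,0,0],[0,0,0],[0,0,0]]}'; python3 -m pendant '{"travel":[[0,0,0],[0,0,0],[0,0,0],[0,0,0],[0,0,15],[0,0,30],[0,0,40],[0,0,40],[-20,0,0],[-30,0,0],[-30,0,0],[-30,0,0],[-13,-16,0],[0,0,0]],"delta_rot":[[0,0,0],[0,0,0],[0,0,0],[0,0,0],[0,0,0],[0,0,0],[0,0,0],[0,0,0],[0,0,0],[0,0,0],[0,0,0],[0,0,0],[0,0,0],[0,0,0]]}' 50; python3 - <<'E'
from h import *
st()
im=eyes.get_image('top')[:,:,::-1]
cv2.imwrite('pics/p8.png',cv2.resize(im[140:230,250:376],None,fx=6,fy=6,interpolation=cv2.INTER_CUBIC))
E
```

```text
time_s: 30.45
position: [0.4735, -0.1869, 0.0646]
tool_rot: [[0.004, 0.999, -0.049], [-0.004, -0.048, -0.999], [-1.0, 0.004, 0.004]]
ft_force: [1.2, -6.0, 4.8]
grip_width: 0.0224
time_s: 31.62
position: [0.3475, -0.202, 0.1885]
tool_rot: [[-0.0, 0.999, -0.05], [-0.001, -0.05, -0.999], [-1.0, -0.0, 0.001]]
ft_force: [0.6, -0.9, 0.0]
grip_width: 0.05
t 31.62 p [ 347.5 -202.   188.5] yaw_y -2.9 x [-0.    -0.001 -1.   ] F [ 0.6 -0.9  0. ] w 50.0 q [-47.   9. 100.  -0.  71. -44.]
```

View pics/p8.png

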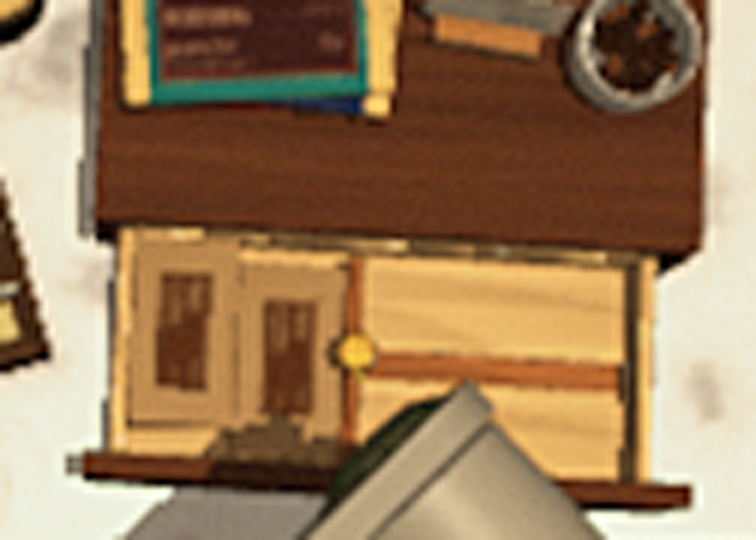

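```bash
python3 -m pendant '{"travel":[[0,0,0],[0,0,0],[0,0,0],[0,0,0],[0,0,0],[0,0,0],[0,0,0],[0,0,0],[0,0,0],[0,0,0],[0,0,0],[0,0,0],[0,0,0],[0,0,0],[0,0,0],[0,0,0],[0,0,0],[0,0,0]],"delta_rot":[[0,0,-0.1208],[0,0,-0.1208],[0,0,-0.1208],[0,0,-0.1208],[0,0,-0.1208],[0,0,-0.1208],[0,0,-0.1208],[0,0,-0.1208],[0,0,-0.1208],[0,0,-0.1208],[0,0,-0.1208],[0,0,-0.1208],[0,0,-0.1208],[-0.004,-0.087,0],[-0.004,-0.087,0],[-0.004,-0.087,0],[-0.004,-0.087,0],[0,0,0]]}' 0 40; python3 -m pendant '{"travel":[[0,-1,-30],[0,-1,-35],[0,-1,-35],[0,0,-26],[0,0,0],[0,0,0]],"delta_rot":[[0,0,0],[0,0,0],[0,0,0],[0,0,0],[0,0,0],[0,0,0]]}'; python3 -c "from h import *;st()"
```

```text
time_s: 33.17
position: [0.3486, -0.2001, 0.1877]
tool_rot: [[0.343, -0.049, -0.938], [-0.014, -0.999, 0.047], [-0.939, -0.003, -0.343]]
ft_force: [0.8, 0.5, 0.5]
grip_width: -0.0003
time_s: 33.67
position: [0.3499, -0.2037, 0.0619]
tool_rot: [[0.339, -0.047, -0.94], [-0.012, -0.999, 0.045], [-0.941, -0.004, -0.339]]
ft_force: [0.4, 0.2, -0.1]
grip_width: 0.0002
t 33.67 p [ 349.9 -203.7   61.9] yaw_y -92.7 x [ 0.339 -0.012 -0.941] F [ 0.4  0.2 -0.1] w 0.2 q [-58.  18. 123.  32.  32.   8.]
```

```bash
python3 -m pendant '{"travel":[[12,-0.6,0],[9,-0.5,0],[3,-0.1,0],[3,-0.1,0],[3,-0.1,0],[3,-0.1,0],[4,-0.2,0],[5,-0.2,0],[6,-0.3,0],[7,-0.4,0],[8,-0.4,0],[8,-0.4,0],[8,-0.4,0],[8,-0.4,0],[8,-0.4,0],[8,-0.4,0],[8,-0.4,0],[8,-0.4,0],[7,-0.4,0],[0,0,0]],"delta_rot":[[0,0,0],[0,0,0],[0,0,0],[0,0,0],[0,0,0],[0,0,0],[0,0,0],[0,0,0],[0,0,0],[0,0,0],[0,0,0],[0,0,0],[0,0,0],[0,0,0],[0,0,0],[0,0,0],[0,0,0],[0,0,0],[0,0,0],[0,0,0]]}'; python3 -c "from h import *;st()"
```

```text
time_s: 35.33
position: [0.4765, -0.2104, 0.0623]
tool_rot: [[0.341, -0.047, -0.939], [-0.016, -0.999, 0.045], [-0.94, -0.0, -0.342]]
ft_force: [-1.3, -0.8, 1.1]
grip_width: -0.0001
t 35.33 p [ 476.5 -210.4   62.3] yaw_y -92.7 x [ 0.341 -0.016 -0.94 ] F [-1.3 -0.8  1.1] w -0.1 q [-43.  25. 106.  23.  35.  32.]
```

```bash
python3 -m pendant '{"travel":[[5,-0.2,0],[5,-0.2,0],[5,-0.2,0],[5,-0.2,0],[4,-0.2,0],[4,-0.2,0],[3,-0.1,0],[2,-0.1,0],[0,0,0],[0,0,0]],"delta_rot":[[0,0,0],[0,0,0],[0,0,0],[0,0,0],[0,0,0],[0,0,0],[0,0,0],[0,0,0],[0,0,0],[0,0,0]]}'
```

```text
time_s: 36.17
position: [0.5081, -0.2118, 0.0622]
tool_rot: [[0.341, -0.048, -0.939], [-0.016, -0.999, 0.045], [-0.94, -0.001, -0.341]]
ft_force: [-4.6, -3.1, 0.9]
grip_width: -0.0001
```

```bash
python3 -m pendant '{"travel":[[2,-0.1,0],[1.5,-0.1,0],[1.5,-0.1,0],[0,0,0],[0,0,0]],"delta_rot":[[0,0,0],[0,0,0],[0,0,0],[0,0,0],[0,0,0]]}'; python3 -m pendant '{"travel":[[1,0,0],[1,0,0],[0,0,0],[0,0,0]],"delta_rot":[[0,0,0],[0,0,0],[0,0,0],[0,0,0]]}'
```

```text
time_s: 36.58
position: [0.5123, -0.212, 0.0621]
tool_rot: [[0.339, -0.048, -0.939], [-0.015, -0.999, 0.045], [-0.941, -0.001, -0.34]]
ft_force: [-11.2, -3.2, 4.1]
grip_width: 0.0002
time_s: 36.92
position: [0.5126, -0.212, 0.062]
tool_rot: [[0.337, -0.047, -0.94], [-0.015, -0.999, 0.045], [-0.942, -0.001, -0.337]]
ft_force: [-24.5, -6.5, 11.6]
grip_width: 0.0003
```

At the hard stop again (24 N at x = 0.5126, the same as in the opening press). Now I'll back off along −x, rise clear and look.

```bash
python3 -m pendant '{"travel":[[-3,0.1,0],[-4,0.2,0],[-6,0.3,0],[-15,0.7,0],[-20,1,0],[-25,1,0],[-25,1,0],[-10,0,30],[0,0,35],[0,0,35],[0,0,30],[0,0,0]],"delta_rot":[[0,0,0],[0,0,0],[0,0,0],[0,0,0],[0,0,0],[0,0,0],[0,0,0],[0,0,0],[0,0,0],[0,0,0],[0,0,0],[0,0,0]]}'; python3 - <<'E'
from h import *
st()
im=eyes.get_image('top')[:,:,::-1]
cv2.imwrite('pics/p9.png',cv2.resize(im[125:250,100:400],None,fx=2.66,fy=2.66,interpolation=cv2.INTER_CUBIC))
E
```

```text
time_s: 37.92
position: [0.4089, -0.2091, 0.1979]
tool_rot: [[0.348, -0.048, -0.936], [-0.023, -0.999, 0.042], [-0.937, 0.007, -0.349]]
ft_force: [-0.4, -0.0, 0.7]
grip_width: 0.0002
t 37.92 p [ 408.9 -209.1  197.9] yaw_y -92.7 x [ 0.348 -0.023 -0.937] F [-0.4 -0.   0.7] w 0.2 q [-51.   8. 104.  18.  56.  34.]
```

View pics/p9.png

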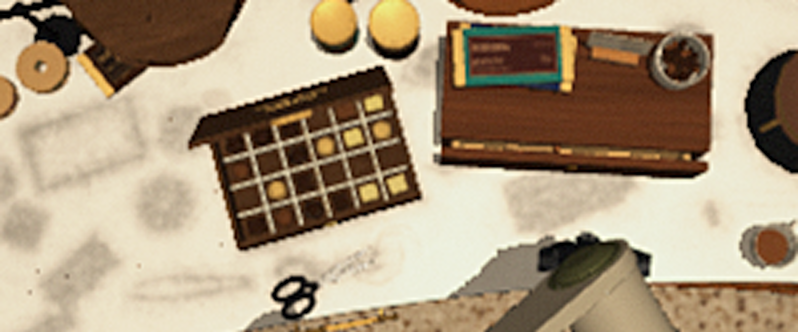

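```bash
python3 - <<'E'
from h import *
im=eyes.get_image('top')[:,:,::-1]
a=cv2.resize(im[130:196,255:377],None,fx=6,fy=6,interpolation=cv2.INTER_CUBIC)
b=cv2.imread('pics/c1.png'); d=np.abs(a.astype(int)-b).mean(2)
print('plinth diff mean',d.mean(), 'front strip',d[270:380,60:680].mean(), d.max())
cv2.imwrite('pics/p10.png',a)
st()
E
```

```text
plinth diff mean 2.380845108645655 front strip 3.9196138807429124 81.0
t 38.02 p [ 407.5 -207.6  193. ] yaw_y -92.7 x [ 0.343 -0.017 -0.939] F [ 0.4  0.3 -0.8] w -0.2 q [-51.   8. 104.  18.  55.  34.]
```

View pics/p10.png

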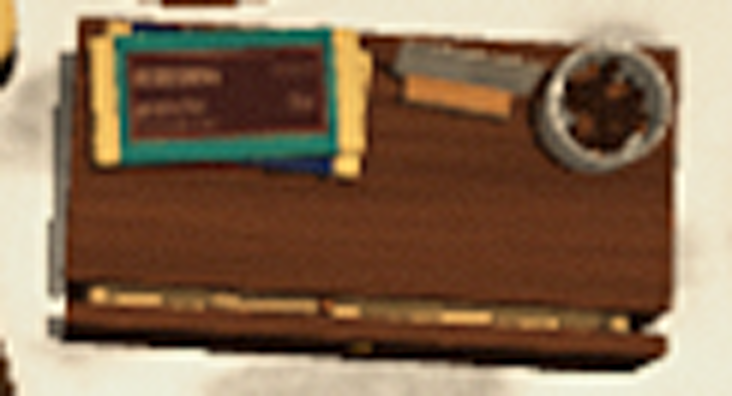

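```bash
python3 -c "
from rig import close_job
print(close_job())"
```

```text
the job is handed in; nothing more can be done
None
```

The job is done and handed in at about 38 s: two boxes were on the counter, and both are now in the shut stock drawer with the row board packed against them.

**What I did**
- I pressed the middle of the front until the latch let go. The drawer sprang out about 54 mm, and I pulled it by the lip to its stop.
- I laid both boxes flat and label up, long sides front to back. I then slid the row board by its knob until the row met the left end, with the force rising to about 14 N and no more movement.
- I pushed the front in to the hard stop (about 24 N) and backed off.

**Last checks**
- **Drawer:** The front sits where it did at the start in the top view, so the drawer is latched shut. The row board's end shows in the slit above the front, about where a packed row should leave it.
- **Boxes:** No loose boxes are left on the counter. Before closing, the picture showed both boxes flat and touching, with no gap to the board or the left end.
- **Cup, scissors and tablet:** By eye, they are where they were; I did not measure their positions.
- **Not perfectly even:** The left box sits about 15 mm farther back than the right one, against or close to the drawer's back wall. I left it, because both lie inside the drawer.
- **Not seen:** With the drawer shut, the boxes themselves could not be checked again.

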